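Rock the seesaw gate and release the model-tree balls down the other chute

TASK

The ball feeder's steel seesaw gate is leaning towards one of the two trays: press its raised end down so that it rocks over its pivot and stays leaning the other way. Then push the red stop plate all the way across, so that the three wooden balls roll over the gate, down that other chute and into its tray. Do not touch the balls, and leave the trays and the other things on the bench where they are.

Things in the scene. Friction and masses are not known exactly. Their poses are not given: they have to be found in the camera images.
- feeder: Fixed plywood ball feeder. Origin on the table under the gate's middle; z up, x along the feed lane away from the gate (roughly away from the robot), y along the gate to the left chute. In its frame, mm: lane 44 wide, 190 high, x 28 to 195, sloping down to the gate; chutes at y +-100 to +-152, 62 wide, 105 high; trays beyond, y +-140 to +-250. Highest part: the red plate, 215.
- gate (a joint): Tilt (rad) of the seesaw gate, a steel trough 180 mm long along the feeder's y, hinged along its x at the middle, 72 mm above the table. Top-heavy: it lies on an end stop, -0.28 or +0.28; pressed past level (0) it falls over to the other by itself. Positive: left end raised, balls go right; negative: right end raised, balls go left. About 1 N on a tab rocks it.
- tab_left (a point): Centre of the top of the orange press tab at the gate's left end, 52 x 44 mm (feeder x, y), on the side towards the robot, nothing beneath; moves with the gate. In the feeder's frame x = -55 mm; raised: y = 49, z = 126 mm; lowered: y = 70, z = 91 mm. The trough's 55 mm high front wall stands 33 mm from it towards +x.
- tab_right (a point): The same on the right end, mirrored (y = -49 mm raised, -70 mm lowered).
- stop (a joint): Travel (m) of the stop slide along the feeder's +y: 0 = blade across the lane, balls held; 0.045 = fully across, lane open. Friction about 1.5 N; it stays where it is left.
- stop_plate (a point): On the middle of the outer face of the stop's red push plate, 17 mm below its top. Plate: upright, 44 mm wide (feeder x), 6 thick, z = 169 to 215 mm; the face looks along the feeder's -y, free in front, and is pushed along +y. At joint 0 the point is at x = 55, y = -88, z = 198 mm in the feeder's frame. An 8 mm rod at z = 188 mm leads from its back over the lane to the blade.
- ball1_center (a point): Centre of a wooden ball, 30 mm in diameter, 10 to 18 g; first in the feed lane, resting against the stop blade.
- ball2_center (a point): Centre of the second such ball in the lane.
- ball3_center (a point): Centre of the third such ball in the lane.
- tray_left: Loose open blue tray, 120 x 110 x 52 mm (x, y, z), 4 mm walls, under the left chute; origin at the centre of its underside.
- tray_right: The same in green, under the right chute.
- glue: Bystander: white glue bottle, 44 mm across, 125 mm high; origin at the centre of its underside.
- pin_jar: Bystander: clear jar with blue cap, 48 mm across, 60 mm high; origin under its centre.
- tape: Bystander: yellow roll of tape lying flat, 90 mm across, 24 mm high; origin under its centre.
- house: Bystander: white massing model of a house, 70 x 50 x 57 mm; origin under its centre.
- tree: Bystander: model tree on a 40 mm round foot, 82 mm high; origin under its centre.
- pencup: Bystander: white pen cup, 72 mm across, 90 mm high; origin under its centre.
- marker: Bystander: blue marker lying flat, 120 mm long along its x, 16 mm thick; origin under its centre.
There are look-alikes about, which are no part of the job. What is shaped like the part that bears ball2_center but green is not meant. Leave any black or purple look-alike of the part that bears ball3_center alone.

How it is judged:
By the outcome, as a careful person would: the job done as asked, in the order asked, and still so for the second after the job is handed in, with the robot touching nothing.
It also fails if it takes over 48 s, if anything falls off the work surface, if the arm or the gripper's body presses on something with over 40 N, if the wrist force passes 120 N, or if a joint passes its speed limit or range.

ROBOT

A 7-joint arm with a two-finger parallel gripper is mounted at the origin on the work surface. World frame = base frame: x ahead of the robot, y to its left, z up, the work surface at z = 0. Lengths are in m, angles in rad, forces in N, time in s.
With the tool pointing down it reaches from about 0.4 to 0.925 m from the base axis. Payload 4.1 kg.
Tool frame: the origin (TCP) lies midway between the tips of the shut fingers; the grasp point (between the pads) lies 19 mm behind it (robot.grip_point_offset is the distance from the TCP to the grasp point, in m); y points along the fingers, x is the direction in which the jaws open and shut, and the axes are right-handed (so a half turn about y gives the same grasp; the last joint's range is limited). The gripper opens to 85 mm and grips with 20 to 120 N. Pads are 22 mm wide; open, the fingers measure 114 mm over their backs; the gripper's body (76 mm by 85 mm) begins 54 mm behind the grasp point. The pads swing forward as they close: fully open they stand 13 mm farther back than shut.
Start: joints at [1.231, 0.398, 0.045, 1.537, -0.019, 1.207, -0.051], TCP at [0.155, -0.631, 0.231] pointing down, gripper open.
Joint ranges: [-2.82, 2.82], [-0.49, 2.23], [-1.37, 1.46], [0, 2.46], [-1.36, 4.5], [0.23, 2], [-2.94, 2.94]. Speed limits (rad/s): [2.57, 2.57, 3.14, 3.14, 3.14, 3.14, 3.14].

INTERFACE

Orientations are given as a rotation vector (axis times angle).
In Python, from cell import robot gives the robot as it stands.
- The arm moves only by the shell command python3 -m inch 'ROWS' [FORCE]. ROWS is JSON, a list of rows, each a list of 7 numbers: the shift along the world's x, y, z in units of 0.4 m (1.0 is 0.4 m), then the turn, a rotation vector about the world's x, y, z in units of 6 degrees (1.0 is 6 degrees), then the closure, from 0 (fully open) to 1 (shut). A call has 1 to 10 rows; each row shifts and turns the pose as measured when the row begins; what a row does not reach is not made up. A row lasts 1/12 s, in which the tool goes at most 41.7 mm and 7.16 degrees, less where a joint would pass 70% of its speed; a pose out of reach is approached as far as the arm can. A call with a number of a shift or a turn outside -1 to 1 is refused whole. A call with a gripper value outside its range is refused whole. The fingers move at their own pace and stop on an object; FORCE is the grip in N (left out, the last holds). Time passes only in rows, so rows that do not move let the fingers close. It gives the time, the measured TCP pose, the force and the opening at its end, in the units of the state.
- robot.get_obs(): the state, without advancing time (a new reading comes with each control period).
- robot.read_camera(name): name is "scene" or "side" or "wrist"; returns a dict with "color" (384x512x3 uint8, blue, green, red), "range_z" (384x512 float32, m along the optical axis (not along the pixel's ray), 0 where there is no reading), "intrinsics" (3x3 intrinsics, pixels), "D" ([k1, k2, p1, p2, k3] as OpenCV has them; the pictures are not rectified), "R" (3x3) and "t" (3): a world point X has camera coordinates R X + t; the wrist camera has in their place "mount" (4x4, takes a point from camera to tool coordinates, whose origin is the TCP and whose axes are the tool frame's). Camera axes: x right, y down, z forward; pixel columns grow to the right and rows downward; lengths in m; the calibration is good to about 2 mm. A picture is of the moment at which its call begins: read the wrist's pose just before it.
- robot.sign_off(): hands the job in, once; it reports no verdict.
Trained networks look in a picture, given as the dict that the camera call returned (one of the last four; its "shot" number tells which), for a name from the list of things; names that differ only in an ending like _2 or _b are one class to them, and where a whole thing is asked for, a point or a joint stands for the part that bears it (a point fixed in the world has none). Each returns a list of dicts, best first, with "conf" (0 to 1); they miss things now and then, are a little off and sometimes report something else, mostly with a low value. They report only what shows in the picture. A call takes as long as a camera call. They do not tell look-alikes from the thing itself.
- robot.boxes_of(thing, picture): "extent" ([centre column, centre row, width, height] in pixels, round what is visible of it).
- robot.pinpoint(thing, picture): "pixel" ([column, row] in pixels: a listed point, or the origin of a listed thing).
The state is a dict: "t": time; "joint_positions": joint angles; "joint_vel": joint speeds; "effort": joint torques, N m; "tcp_pos": TCP position; "tcp_rot": TCP orientation; "force": force on the tool from outside, world axes, zero at the start; "ft_torque": the same for the moment, N m; "finger_gap": finger opening in m.
Only numpy, scipy, OpenCV 4.12 (cv2) and the standard library are available. Lean on these libraries where they do the work, as an engineer would, in place of code of your own. Each camera call takes 0.05 s, during which the arm holds its last target.

## Working session

There is one attempt and no reset: what is moved stays moved. The work goes in short steps, Python scripts to look and compute and a shell command to move; the robot and the scene stay as the last step left them, time stands still between calls to the robot, and variables do not carry over. Pictures are saved under pics/ and viewed, and the job is handed in when it is done.

```bash
ls; mkdir -p pics
cat > h.py <<'E'
import numpy as np, cv2
from cell import robot
def snap(n,f):
    p=robot.read_camera(n); cv2.imwrite(f'pics/{f}.png',p['color']); return p
def ray(p,px):
    K=np.array(p['intrinsics']);D=np.array(p['D'])
    u=cv2.undistortPoints(np.array([[px]],float),K,D)[0,0]
    return np.array([u[0],u[1],1.])
def cam2w(p,c):
    return np.array(p['R']).T@(c-np.array(p['t']))
def depth_pt(p,px,r=2):
    x,y=int(round(px[0])),int(round(px[1]))
    w=p['range_z'][max(0,y-r):y+r+1,max(0,x-r):x+r+1]; w=w[w>0]
    return cam2w(p,ray(p,px)*np.median(w)) if len(w) else None
def zpt(p,px,z):
    d=np.array(p['R']).T@ray(p,px); o=-np.array(p['R']).T@np.array(p['t'])
    return o+d*(z-o[2])/d[2]
def proj(p,X):
    rv=cv2.Rodrigues(np.array(p['R']))[0]
    return cv2.projectPoints(np.array(X,float).reshape(-1,1,3),rv,np.array(p['t'],float),np.array(p['intrinsics']),np.array(p['D']))[0][:,0]
E
python3 - <<'E'
from h import *
np.set_printoptions(precision=3,suppress=True)
o=robot.get_obs();print(o['t'],o['tcp_pos'],o['tcp_rot'],o['force'],o['finger_gap'])
for n in ['scene','side']:
    p=snap(n,n+'0')
    for t in ['feeder','tab_left','tab_right','stop_plate','ball1_center','ball2_center','ball3_center','tray_left','tray_right']:
        for r in robot.pinpoint(t,p)[:3]:
            if r['conf']>.2: print(n,t,r['pixel'],round(r['conf'],2),depth_pt(p,r['pixel']))
E
```

```text
pics
0.0 [ 0.155 -0.631  0.23 ] [-1.312  1.031 -1.028] [-0.301  0.527  0.356] 0.08535383360810168
scene feeder [251.6, 231.5] 0.57 [ 0.643 -0.105  0.087]
scene feeder [266.8, 239.9] 0.31 [ 0.728 -0.119  0.18 ]
scene tab_left [264.2, 182.2] 0.64 [ 0.587 -0.038  0.174]
scene tab_left [223.6, 214.6] 0.34 [ 0.643 -0.178  0.213]
scene tab_right [221.0, 200.3] 0.55 [ 0.561 -0.141  0.143]
scene stop_plate [223.0, 212.9] 0.58 [ 0.637 -0.176  0.21 ]
scene ball1_center [263.3, 217.8] 0.56 [ 0.673 -0.094  0.175]
scene ball2_center [264.5, 229.9] 0.66 [ 0.702 -0.109  0.176]
scene ball2_center [269.6, 241.9] 0.49 [ 0.734 -0.116  0.178]
scene ball2_center [271.8, 171.0] 0.47 [0.469 0.068 0.027]
scene ball3_center [165.2, 344.4] 0.64 [ 0.766 -0.401  0.025]
scene ball3_center [271.1, 236.8] 0.63 [ 0.728 -0.109  0.184]
scene ball3_center [125.5, 258.1] 0.43 [ 0.521 -0.393  0.029]
scene tray_left [251.8, 230.7] 0.43 [ 0.644 -0.105  0.09 ]
scene tray_right [180.7, 253.4] 0.81 [ 0.562 -0.265  0.001]
side feeder [248.0, 215.8] 0.97 [ 0.583 -0.064  0.011]
side feeder [292.1, 227.0] 0.59 [ 0.445 -0.03   0.002]
side tab_left [255.4, 198.1] 0.65 [ 0.559 -0.019  0.124]
side tab_right [265.8, 185.1] 0.85 [ 0.53  -0.117  0.095]
side stop_plate [234.2, 145.7] 0.82 [ 0.631 -0.167  0.206]
side ball2_center [288.3, 252.6] 0.54 [0.458 0.086 0.011]
side ball2_center [214.4, 169.8] 0.38 [ 0.685 -0.091  0.169]
side ball2_center [211.1, 180.4] 0.29 [ 0.719 -0.228  0.018]
side ball3_center [265.5, 157.3] 0.52 [ 0.537 -0.386  0.009]
side ball3_center [204.1, 155.3] 0.47 [ 0.763 -0.378  0.016]
side ball3_center [201.2, 167.7] 0.39 [ 0.725 -0.092  0.175]
side tray_left [223.7, 260.3] 0.79 [0.643 0.12  0.004]
side tray_right [259.8, 176.7] 0.88 [ 0.551 -0.176  0.082]
```

Run:
```python
import cv2
for n in ['scene0','side0']:
    i=cv2.imread(f'pics/{n}.png')
    cv2.imwrite(f'pics/{n}v.png',cv2.resize(i,(768,576),interpolation=cv2.INTER_CUBIC))
    c=i[130:300,150:350] if n=='scene0' else i[110:290,160:340]
    cv2.imwrite(f'pics/{n}c.png',cv2.resize(c,None,fx=3.3,fy=3.3,interpolation=cv2.INTER_CUBIC))
```

```text
(no output)
```

View pics/scene0v.png

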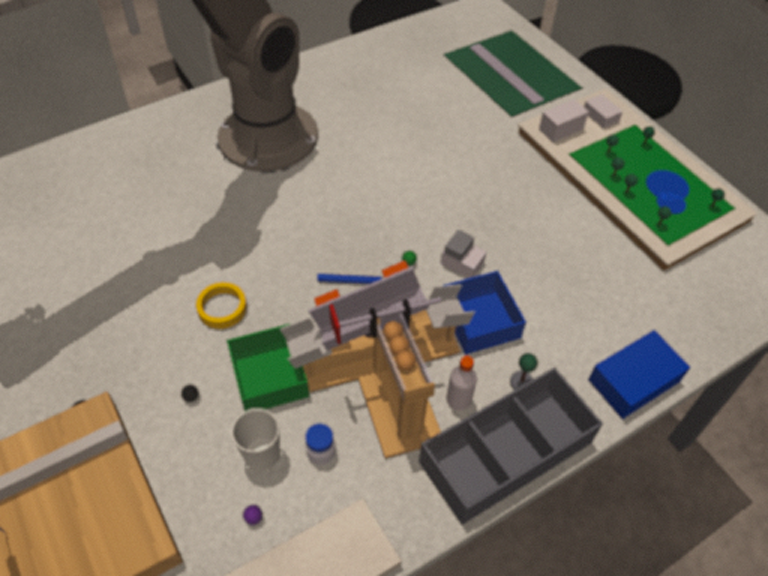

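View pics/scene0c.png

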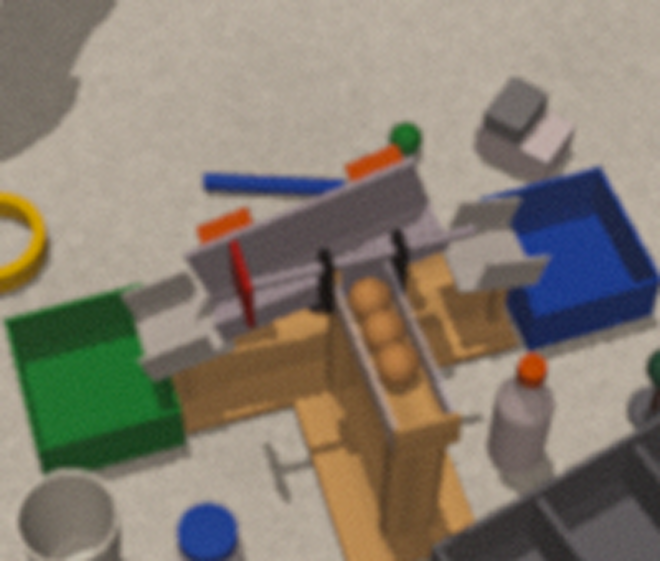

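View pics/side0v.png

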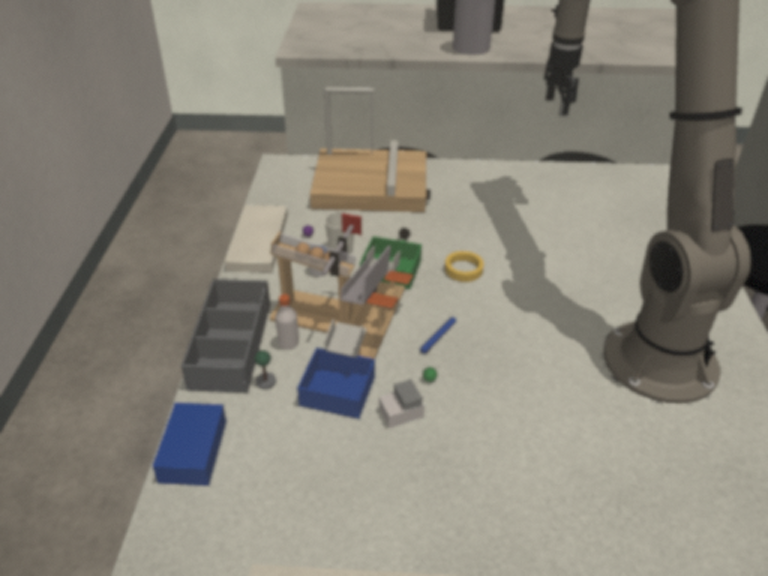

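View pics/side0c.png

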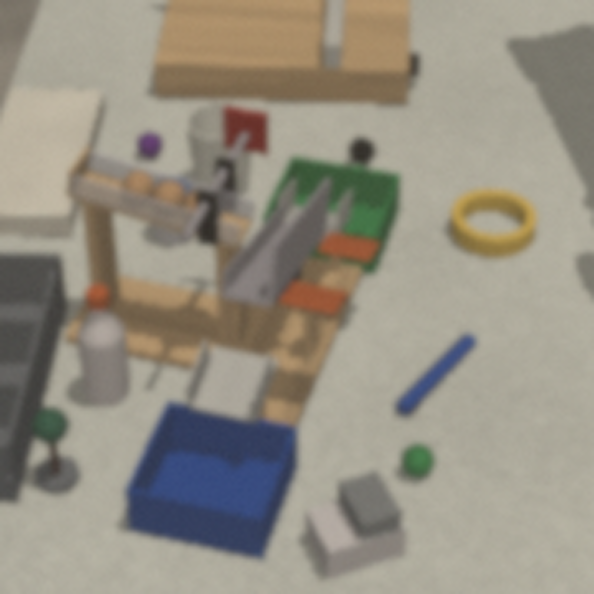

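Side picture: the left tab (255,198) is higher (z about 0.124) than the right tab (266,185; about 0.095). The gate is therefore at +0.28, and the left tab must be pressed so the balls go left. The red plate is at (234,146) side / (223,213) scene. The three brown balls are in the lane, with green, black and purple balls lying loose on the table. Next I'll fit the feeder pose.

```bash
cat > fit.py <<'E'
from h import *
from scipy.optimize import least_squares
np.set_printoptions(precision=4,suppress=True)
F={'tab_left':(-.055,.049,.126),'tab_right':(-.055,-.070,.091),'stop_plate':(.055,-.088,.198),'feeder':(0,0,0)}
obs=[]
for n in ['side','scene']:
    p=robot.read_camera(n)
    for t in F:
        for r in robot.pinpoint(t,p)[:1]:
            if r['conf']>.5: obs.append((n,p,t,np.array(r['pixel']),r['conf']))
def T(q,X):
    c,s=np.cos(q[2]),np.sin(q[2]); return np.array([q[0]+c*X[0]-s*X[1],q[1]+s*X[0]+c*X[1],X[2]])
def res(q):
    return np.concatenate([proj(p,T(q,F[t]))[0]-px for n,p,t,px,_ in obs])
s=least_squares(res,[.6,-.1,-.3],loss='soft_l1')
print('pose',s.x,'yaw deg',np.degrees(s.x[2]))
for (n,p,t,px,c),e in zip(obs,res(s.x).reshape(-1,2)): print(n,t,px,round(c,2),e)
for t in F: print(t,T(s.x,F[t]))
np.save('pose.npy',s.x)
for n in ['side','scene']:
    p=[o[1] for o in obs if o[0]==n][0]
    im=cv2.resize(p['color'],None,fx=4,fy=4,interpolation=cv2.INTER_CUBIC)
    def poly(P,col):
        u=(proj(p,[T(s.x,x) for x in P])*4+2).astype(int); cv2.polylines(im,[u.reshape(-1,1,2)],True,col,1)
    poly([(.033,-.088,.169),(.077,-.088,.169),(.077,-.088,.215),(.033,-.088,.215)],(255,255,0))
    for y,z,sg in [(.049,.126,1),(-.07,.091,1)]:
        a=.022*np.cos(.28);b=.022*np.sin(.28)
        poly([(-.081,y-a,z-b),(-.029,y-a,z-b),(-.029,y+a,z+b),(-.081,y+a,z+b)],(255,255,0))
    poly([(.028,-.022,.19),(.195,-.022,.19),(.195,.022,.19),(.028,.022,.19)],(0,255,0))
    for g in (1,-1): poly([(-.03,g*.1,.105),(.03,g*.1,.105),(.03,g*.152,.105),(-.03,g*.152,.105)],(255,0,255))
    c=im[110*4:290*4,160*4:350*4] if n=='side' else im[140*4:300*4,160*4:350*4]
    cv2.imwrite(f'pics/fit_{n}.png',c[:600,:800])
E
python3 fit.py
```

```text
pose [ 0.5995 -0.077  -0.2626] yaw deg -15.046293084562501
side tab_left [255.7 197.5] 0.7 [-0.4839  1.038 ]
side tab_right [264.3 183.9] 0.96 [ 2.2395 -0.3386]
side stop_plate [230.6 146.9] 0.72 [ 4.2644 -0.5449]
side feeder [241.2 217.8] 0.79 [ 2.0152 -2.3337]
scene tab_left [263.1 183.3] 0.97 [ 2.0258 -0.4726]
scene tab_right [224.3 200.4] 0.87 [-4.9932  1.003 ]
scene stop_plate [220.4 212.2] 0.67 [0.9609 1.6439]
scene feeder [250.6 232.1] 0.8 [1.0904 0.2376]
tab_left [ 0.5591 -0.0154  0.126 ]
tab_right [ 0.5282 -0.1303  0.091 ]
stop_plate [ 0.6297 -0.1762  0.198 ]
feeder [ 0.5995 -0.077   0.    ]
```

View pics/fit_side.png

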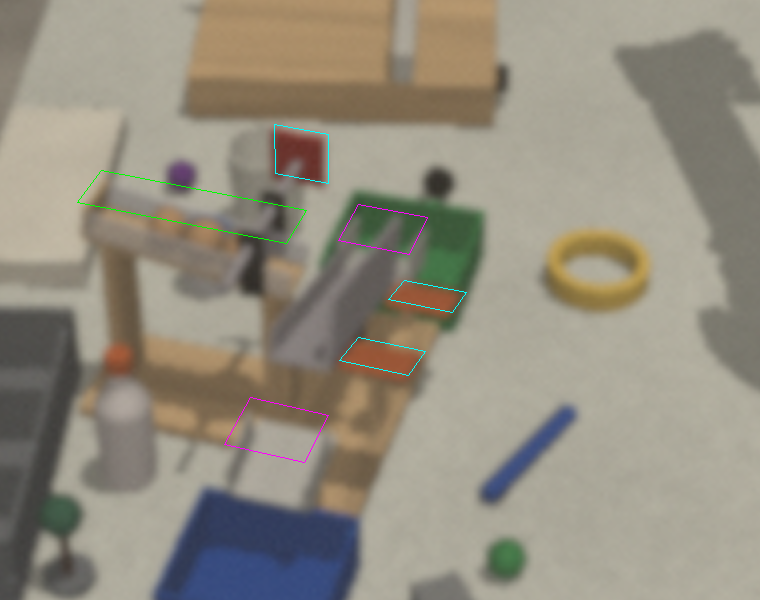

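View pics/fit_scene.png

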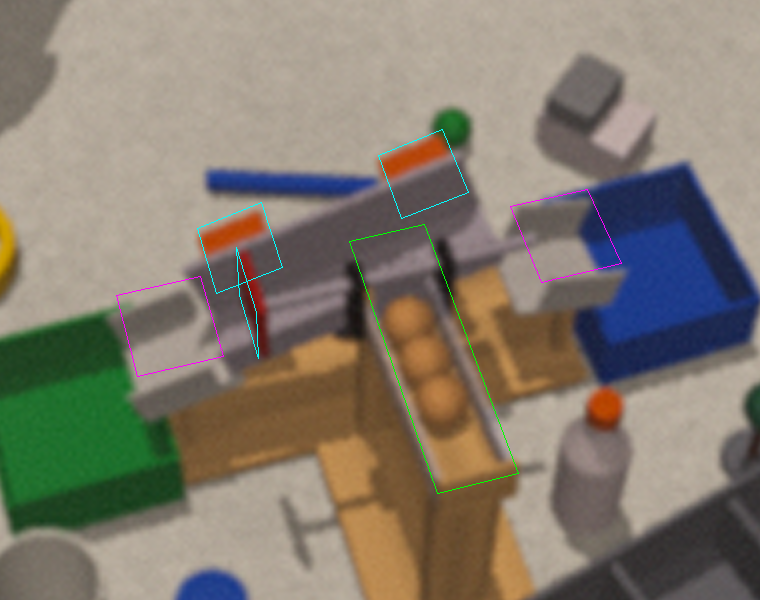

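```bash
cat > fit2.py <<'E'
from h import *
from scipy.optimize import least_squares
np.set_printoptions(precision=4,suppress=True)
def T(q,X):
    c,s=np.cos(q[2]),np.sin(q[2]); return np.array([q[0]+c*X[0]-s*X[1],q[1]+s*X[0]+c*X[1],X[2]])
obs=[];P={}
for n in ['side','scene']:
    p=P[n]=robot.read_camera(n)
    hsv=cv2.cvtColor(p['color'],cv2.COLOR_BGR2HSV).astype(int);H,S,V=hsv[...,0],hsv[...,1],hsv[...,2]
    red=((H<5)|(H>172))&(S>110)&(V>60); org=(H>=5)&(H<13)&(S>170)&(V>110)
    for nm,m in (('red',red),('org',org)):
        k,_,st,ce=cv2.connectedComponentsWithStats(m.astype(np.uint8))
        for i in range(1,k):
            if st[i,4]>15: print(n,nm,st[i],ce[i])
E
python3 fit2.py
```

```text
side red [229 143  11  12  89] [234.1124 148.2135]
scene red [219 203   8  26 104] [222.9904 214.4615]
scene org [255 174  17  10  72] [263.0694 178.7361]
scene org [210 194  16   9  69] [217.3623 197.9565]
scene org [307 237   8   9  55] [310.7818 241.2545]
```

```bash
cat >> fit2.py <<'E'
D=[('side',(.055,-.082,.192),(234.1,148.2)),('scene',(.055,-.085,.192),(223,214.5)),('side',(-.055,.049,.126),(255.6,199.)),('side',(-.055,-.07,.091),(267,184.5)),
 ('scene',(.195,-.022,.188),(160+437/4,140+490/4)),('scene',(.195,.022,.188),(160+515/4,140+472/4))]
def res(q): return np.concatenate([proj(P[n],T(q,X))[0]-np.array(px) for n,X,px in D])
s=least_squares(res,[.6,-.08,-.26],loss='soft_l1')
print(s.x,np.degrees(s.x[2]));print(res(s.x).reshape(-1,2))
for X in [(-.055,.049,.126),(-.055,-.07,.091),(.055,-.088,.198)]: print(T(s.x,X))
np.save('pose.npy',s.x)
o=robot.get_obs();print(o['t']);from scipy.spatial.transform import Rotation as R
print(R.from_rotvec(o['tcp_rot']).as_matrix())
# red plate depth points
p=P['side'];print(depth_pt(p,(234,148)))
E
python3 fit2.py | tail -16
```

```text
scene org [307 237   8   9  55] [310.7455 241.2545]
[ 0.5987 -0.0756 -0.2655] -15.213358334226706
[[ 0.4738  1.0422]
 [ 0.0407 -0.0127]
 [-0.1928 -0.1275]
 [-0.169  -0.619 ]
 [-0.3117  0.2822]
 [ 0.309  -0.2454]]
[ 0.5585 -0.0139  0.126 ]
[ 0.5272 -0.1287  0.091 ]
[ 0.6287 -0.175   0.198 ]
1.7
[[ 0.2386  0.      0.9711]
 [-0.9711 -0.0001  0.2386]
 [ 0.0001 -1.     -0.    ]]
[ 0.6318 -0.168   0.1974]
```

The refined fit has sub-pixel residuals: feeder at (0.599, -0.076), yaw -15.2°. I'll move above the left tab with the fingers shut, turning -30° to line up with the feeder.

```bash
python3 -m inch '[[0.04,0.06,0.07,0,0,0,1],[0.052,0.082,0.01,0,0,-1,1],[0.052,0.082,0,0,0,-1,1],[0.052,0.082,0,0,0,-1,1],[0.052,0.082,0,0,0,-1,1],[0.052,0.082,0,0,0,-1,1],[0.052,0.082,0,0,0,0,1],[0.052,0.082,0,0,0,0,1],[0.052,0.082,0,0,0,0,1],[0.052,0.082,0,0,0,0,1]]' 40
```

```text
t: 2.53
tcp_pos: [0.3547, -0.3061, 0.2643]
tcp_rot: [-1.038, 1.446, -1.452]
force: [0.3, 0.5, -0.9]
finger_gap: -0.0002
```

```bash
python3 -m inch '[[0.055,0.081,0,0,0,0,1],[0.055,0.081,0,0,0,0,1],[0.055,0.081,0,0,0,0,1],[0.055,0.081,0,0,0,0,1],[0.055,0.081,0,0,0,0,1],[0.055,0.081,0,0,0,0,1],[0.055,0.081,0,0,0,0,1],[0.055,0.081,0,0,0,0,1],[0.055,0.081,-0.05,0,0,0,1],[0,0,-0.05,0,0,0,1]]'
python3 - <<'E'
from h import *
from scipy.spatial.transform import Rotation as R
np.set_printoptions(precision=3,suppress=True)
o=robot.get_obs();print(o['tcp_pos'],R.from_rotvec(o['tcp_rot']).as_matrix())
q=np.load('pose.npy');c,s=np.cos(q[2]),np.sin(q[2])
t=q[:2]+np.array([[c,-s],[s,c]])@[-.057,.058];print((t-o['tcp_pos'][:2])/.4)
E
```

```text
t: 3.37
tcp_pos: [0.564, 0.0084, 0.234]
tcp_rot: [-1.023, 1.426, -1.452]
force: [0.2, 0.0, -0.0]
finger_gap: -0.0
[0.564 0.008 0.234] [[-0.317  0.021  0.948]
 [-0.949 -0.003 -0.317]
 [-0.004 -1.     0.021]]
[-0.013 -0.033]
```

```bash
python3 -m inch '[[-0.013,-0.033,0,0,0,0,1],[0,0,-0.08,0,-0.1,0.3,1],[0,0,-0.05,0,0,0,1],[0,0,0,0,0,0,1]]'
python3 - <<'E'
from h import *
from scipy.spatial.transform import Rotation as R
np.set_printoptions(precision=3,suppress=True)
o=robot.get_obs();print(o['tcp_pos'],R.from_rotvec(o['tcp_rot']).as_matrix())
q=np.load('pose.npy');c,s=np.cos(q[2]),np.sin(q[2])
t=q[:2]+np.array([[c,-s],[s,c]])@[-.057,.058];print((t-o['tcp_pos'][:2])/.4)
im=[]
for n in ['side','scene']:
    p=robot.read_camera(n); c=p['color'][100:280,170:340]; im.append(cv2.resize(c,None,fx=2.3,fy=2.3,interpolation=cv2.INTER_CUBIC))
cv2.imwrite('pics/above.png',np.hstack(im))
E
```

```text
t: 3.7
tcp_pos: [0.5591, 0.0003, 0.1776]
tcp_rot: [-1.039, 1.391, -1.422]
force: [-0.5, 0.2, 0.7]
finger_gap: -0.0002
[0.559 0.    0.178] [[-0.276  0.03   0.961]
 [-0.961 -0.    -0.276]
 [-0.008 -1.     0.029]]
[-0.001 -0.013]
```

View pics/above.png

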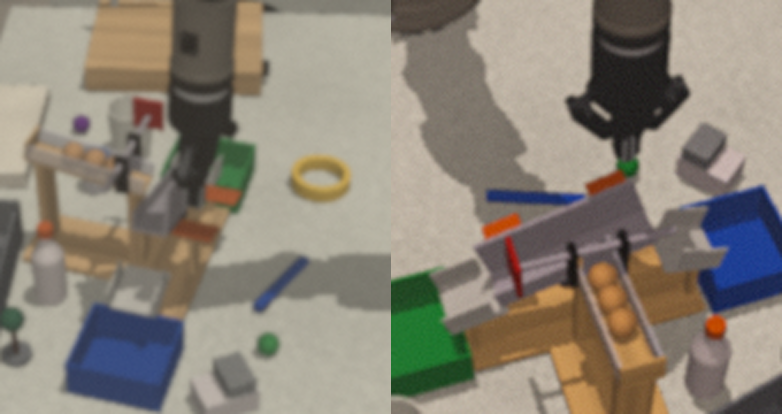

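The shut fingers stand above the left tab (side view about (195,190), tab at (195,228)). Pressing down now.

```bash
python3 -m inch '[[0,-0.01,-0.05,0,0.3,0,1],[0,0,-0.04,0,0,0,1],[0,0,-0.03,0,0,0,1],[0,0,-0.02,0,0,0,1]]'
```

```text
t: 4.13
tcp_pos: [0.5679, -0.0036, 0.132]
tcp_rot: [-1.047, 1.4, -1.421]
force: [0.8, -0.3, 0.4]
finger_gap: -0.0003
```

```bash
python3 -m inch '[[-0.022,-0.003,0,0,0,0,1],[0,0,-0.02,0,0,0,1],[0,0,-0.02,0,0,0,1],[0,0,-0.02,0,0,0,1]]'
```

```text
t: 4.47
tcp_pos: [0.5606, -0.0048, 0.11]
tcp_rot: [-1.041, 1.395, -1.424]
force: [-0.4, -0.7, 0.8]
finger_gap: 0.0001
```

```bash
python3 -m inch '[[0,0,-0.015,0,0,0,1],[0,0,-0.015,0,0,0,1],[0,0,0,0,0,0,1]]'
python3 - <<'E'
from h import *
im=[]
for n in ['side','scene']:
    p=robot.read_camera(n); c=p['color'][100:280,170:340]; im.append(cv2.resize(c,None,fx=2.3,fy=2.3,interpolation=cv2.INTER_CUBIC))
cv2.imwrite('pics/press.png',np.hstack(im))
E
```

```text
t: 4.72
tcp_pos: [0.5604, -0.0048, 0.096]
tcp_rot: [-1.041, 1.395, -1.423]
force: [0.3, -0.5, 1.1]
finger_gap: 0.0
```

View pics/press.png

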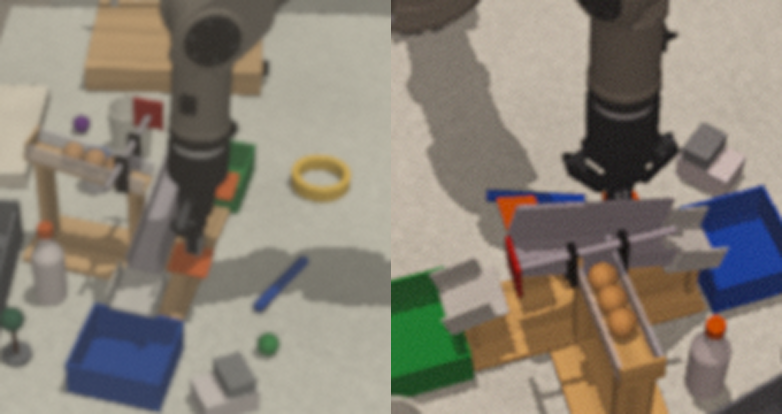

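The gate has rocked: the right tab is now raised (scene view (520,210)) and the left end is down. I'll lift away and check that it stays.

```bash
python3 -m inch '[[0,0,0.04,0,0,0,1],[0,0,0.09,0,0,0,1],[0,0,0.09,0,0,0,1],[0,0,0.09,0,0,0,1],[0,0,0.09,0,0,0,1],[0,0,0.09,0,0,0,1],[0.02,-0.08,0.03,0,0,0,1],[0.02,-0.09,0,0,0,0,1],[0.02,-0.09,0,0,0,0,1],[0.02,-0.09,0,0,0,0,1]]'
python3 - <<'E'
from h import *
im=[]
for n in ['side','scene']:
    p=robot.read_camera(n); c=p['color'][100:280,170:340]; im.append(cv2.resize(c,None,fx=2.3,fy=2.3,interpolation=cv2.INTER_CUBIC))
    for t in ['tab_left','tab_right','stop_plate']:
        for r in robot.pinpoint(t,p)[:1]: print(n,t,r['pixel'],r['conf'],depth_pt(p,r['pixel']))
cv2.imwrite('pics/rocked.png',np.hstack(im))
E
```

```text
t: 5.65
tcp_pos: [0.5883, -0.1355, 0.3184]
tcp_rot: [-1.052, 1.379, -1.404]
force: [0.7, -0.1, 0.4]
finger_gap: 0.0001
side tab_left [251.2, 209.8] 0.71 [ 0.57012187 -0.00150653  0.09369977]
side tab_right [261.5, 178.1] 0.7 [ 0.54397957 -0.11206524  0.12663632]
side stop_plate [233.3, 147.1] 0.55 [ 0.63389277 -0.16809024  0.2006475 ]
scene tab_left [271.7, 187.0] 0.89 [ 0.59086278 -0.01731934  0.14584888]
scene tab_right [230.0, 191.7] 0.75 [ 0.56929155 -0.12074593  0.17212046]
scene stop_plate [219.7, 215.5] 0.93 [ 0.5133633  -0.12482032  0.0050918 ]
```

View pics/rocked.png

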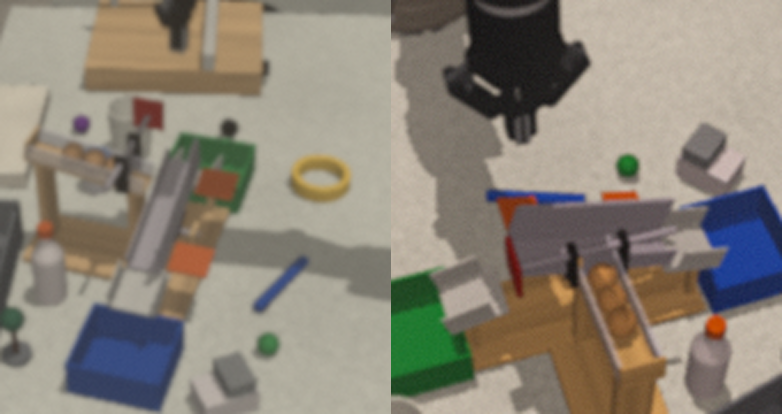

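Gate stays over: left tab at z≈0.094, right tab at 0.127. Moving to the free side of the red plate next.

```bash
python3 -m inch '[[0.02,-0.09,0,0,0,0,1],[0.02,-0.09,0,0,0,0,1],[0.02,-0.07,0,0,0,0,1],[0,0,-0.06,0,0.3,0,1],[0,0,-0.08,0,0,0,1],[0,0,-0.07,0,0,0,1],[0,0,-0.05,0,0,0,1],[0,0,0,0,0,0,1]]'
cat > st.py <<'E'
from h import *
from scipy.spatial.transform import Rotation as R
np.set_printoptions(precision=3,suppress=True)
o=robot.get_obs();print(o['tcp_pos']);print(R.from_rotvec(o['tcp_rot']).as_matrix())
q=np.load('pose.npy');c,s=np.cos(q[2]),np.sin(q[2]);M=np.array([[c,-s],[s,c]])
print('in feeder mm',1000*(M.T@(np.array(o['tcp_pos'][:2])-q[:2])))
print('feeder x, y in world',M[:,0],M[:,1])
E
python3 st.py
```

```text
t: 6.72
tcp_pos: [0.6148, -0.2243, 0.2133]
tcp_rot: [-1.086, 1.384, -1.377]
force: [0.3, -0.4, -1.3]
finger_gap: -0.0002
[ 0.615 -0.224  0.213]
[[-0.234 -0.001  0.972]
 [-0.972  0.004 -0.234]
 [-0.004 -1.    -0.002]]
in feeder mm [  54.599 -139.253]
feeder x, y in world [ 0.965 -0.262] [0.262 0.965]
```

```bash
python3 -m inch '[[0,0,-0.04,0,0,0,1],[0,0,-0.015,0,0,0,1],[0.01,0.036,0,0,0,0,1]]'
python3 st.py | sed -n '1p;5p'
python3 - <<'E'
from h import *
im=[]
for n in ['side','scene']:
    p=robot.read_camera(n); c=p['color'][100:280,170:340]; im.append(cv2.resize(c,None,fx=2.3,fy=2.3,interpolation=cv2.INTER_CUBIC))
cv2.imwrite('pics/pre.png',np.hstack(im))
E
```

```text
t: 6.97
tcp_pos: [0.6188, -0.2105, 0.1922]
tcp_rot: [-1.087, 1.384, -1.38]
force: [0.2, -0.4, -0.0]
finger_gap: 0.0001
[ 0.619 -0.211  0.192]
in feeder mm [  54.794 -124.904]
```

View pics/pre.png

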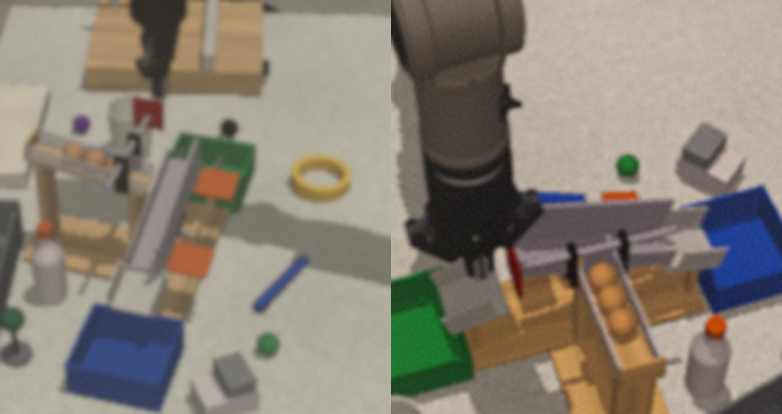

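The fingertips (scene (482,270)) stand in front of the red plate (515,265) and line up with it. Pushing along feeder +y.

```bash
python3 -m inch '[[0.01,0.036,0,0,0,0,1],[0.01,0.036,0,0,0,0,1],[0.01,0.036,0,0,0,0,1],[0.01,0.036,0,0,0,0,1]]'
python3 st.py | sed -n '1p;5p'
```

```text
t: 7.4
tcp_pos: [0.6388, -0.1461, 0.1987]
tcp_rot: [-1.086, 1.373, -1.381]
force: [-0.7, -1.8, -1.3]
finger_gap: 0.0002
[ 0.639 -0.146  0.199]
in feeder mm [ 57.215 -57.521]
```

```bash
python3 -m inch '[[0.001,0.012,-0.012,0,0,0,1],[0.002,0.01,0,0,0,0,1]]'
python3 st.py | sed -n '1p;5p'
python3 - <<'E'
from h import *
im=[]
for n in ['side','scene']:
    p=robot.read_camera(n); c=p['color'][100:280,170:340]; im.append(cv2.resize(c,None,fx=2.3,fy=2.3,interpolation=cv2.INTER_CUBIC))
cv2.imwrite('pics/push.png',np.hstack(im))
E
```

```text
t: 7.57
tcp_pos: [0.6397, -0.1457, 0.1982]
tcp_rot: [-1.097, 1.363, -1.399]
force: [-2.2, -9.0, -6.2]
finger_gap: 0.0001
[ 0.64  -0.146  0.198]
in feeder mm [ 58.    -56.851]
```

View pics/push.png

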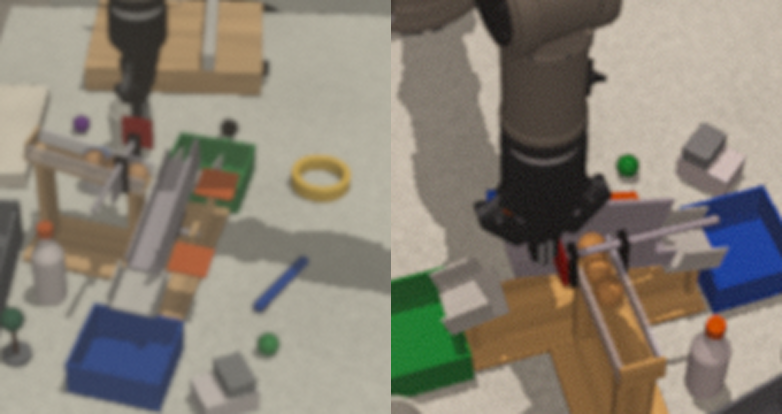

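The end stop is reached (force rose to 9 N) and the balls have started to roll. Backing off a hair so the push eases, then waiting.

```bash
python3 -m inch '[[-0.003,-0.01,0,0,0,0,1],[0,0,0,0,0,0,1],[0,0,0,0,0,0,1],[0,0,0,0,0,0,1],[0,0,0,0,0,0,1],[0,0,0,0,0,0,1],[0,0,0,0,0,0,1],[0,0,0,0,0,0,1],[0,0,0,0,0,0,1],[0,0,0,0,0,0,1]]'
python3 - <<'E'
from h import *
im=[]
for n in ['side','scene']:
    p=robot.read_camera(n); c=p['color'][100:280,170:340]; im.append(cv2.resize(c,None,fx=2.3,fy=2.3,interpolation=cv2.INTER_CUBIC))
cv2.imwrite('pics/roll.png',np.hstack(im))
E
```

```text
t: 8.5
tcp_pos: [0.6414, -0.1462, 0.203]
tcp_rot: [-1.094, 1.354, -1.4]
force: [-0.7, -1.3, 0.7]
finger_gap: 0.0002
```

View pics/roll.png

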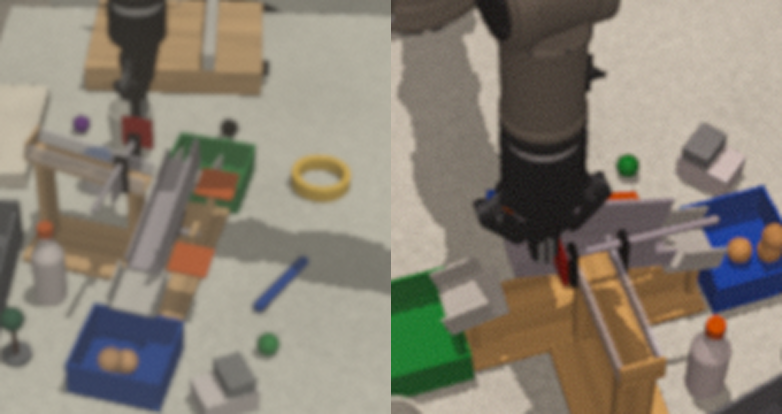

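The lane is empty and the balls are in the blue tray. Retreating along -y and then up.

```bash
python3 -m inch '[[-0.01,-0.036,0,0,0,0,1],[-0.015,-0.055,0,0,0,0,1],[-0.015,-0.055,0,0,0,0,1],[-0.01,-0.036,0.03,0,0,0,1],[0,0,0.09,0,0,0,1],[0,0,0.09,0,0,0,1],[0,0,0.06,0,0,0,1],[-0.05,-0.05,0,0,0,0,1],[-0.05,-0.06,0,0,0,0,1],[0,0,0,0,0,0,1]]'
python3 - <<'E'
from h import *
im=[]
for n,b in [('side',(100,280,170,340)),('scene',(140,320,180,350))]:
    p=robot.read_camera(n); c=p['color'][b[0]:b[1],b[2]:b[3]]; im.append(cv2.resize(c,None,fx=2.3,fy=2.3,interpolation=cv2.INTER_CUBIC))
    for t in ['tab_left','tab_right','stop_plate','ball1_center','ball2_center']:
        for r in robot.pinpoint(t,p)[:6]:
            if r['conf']>.3: print(n,t,r['pixel'],round(r['conf'],2),depth_pt(p,r['pixel']))
cv2.imwrite('pics/done.png',np.hstack(im))
print(robot.get_obs()['t'],robot.get_obs()['force'])
E
```

```text
t: 9.43
tcp_pos: [0.5766, -0.2695, 0.3156]
tcp_rot: [-1.091, 1.354, -1.393]
force: [-0.8, -1.5, 0.5]
finger_gap: -0.0002
side tab_left [252.6, 213.1] 0.93 [0.56550949 0.0083076  0.08973771]
side tab_right [264.4, 180.5] 0.63 [ 0.53479535 -0.10603511  0.12235328]
side stop_plate [231.3, 155.2] 0.66 [ 0.63624557 -0.12276258  0.20217457]
side ball1_center [260.8, 177.1] 0.63 [ 0.54631664 -0.11733148  0.12633404]
side ball2_center [288.7, 249.5] 0.61 [0.45720866 0.08293348 0.02063432]
scene tab_left [271.4, 187.7] 0.72 [ 0.593052   -0.01965019  0.14706527]
scene tab_left [176.8, 305.1] 0.52 [ 0.7072959  -0.34038087  0.0530603 ]
scene tab_right [228.3, 190.9] 0.95 [ 0.56831138 -0.12462559  0.17672161]
scene stop_plate [241.3, 211.5] 0.74 [ 0.64118825 -0.13224752  0.18888215]
scene stop_plate [350.7, 254.4] 0.41 [0.78833777 0.10251599 0.00688216]
scene ball1_center [330.4, 208.3] 0.54 [0.65560504 0.13382075 0.02508904]
scene ball2_center [272.0, 172.0] 0.58 [0.47045158 0.06745617 0.02388381]
scene ball2_center [335.1, 218.8] 0.56 [0.69845893 0.11320916 0.04569621]
10.0333 [ 0.4236559  -0.25895929 -0.05469256]
```

View pics/done.png

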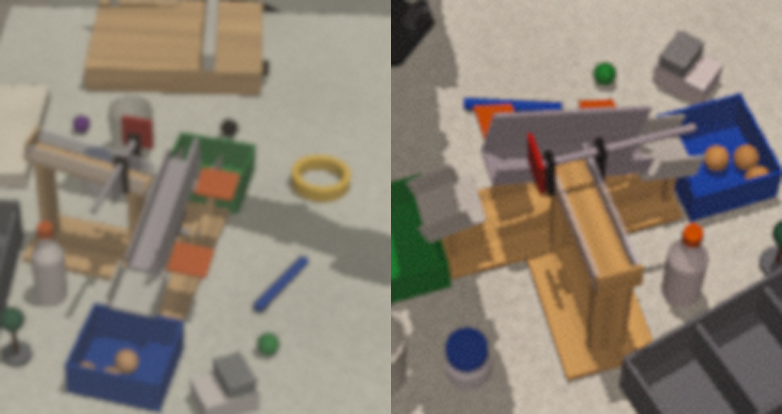

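Scene view: three balls lie in the blue tray (716,158), (746,156) and (756,174), the lane is empty and the plate is up against the guide. I'll check the slide's travel from the red plate's colour before handing in.

```bash
sed -i '/^D=/,$d' fit2.py
cat >> fit2.py <<'E'
q=np.load('pose.npy')
for j in (0,.035,.04,.045): print(j,proj(P['side'],T(q,(.055,-.082+j,.192))),proj(P['scene'],T(q,(.055,-.085+j,.192))))
a=cv2.imread('pics/scene0.png').astype(int);b=P['scene']['color'].astype(int)
cv2.imwrite('pics/diff.png',np.clip(np.abs(a-b).sum(2),0,255).astype(np.uint8))
print(robot.get_obs()['t'])
E
python3 fit2.py
```

```text
side red [224 151  12  13  89] [229.7978 155.573 ]
scene red [239 198   9  25 116] [242.7931 209.6466]
scene org [263 184  14   3  30] [268.7667 184.6667]
scene org [217 186  16  12  80] [222.375  189.3125]
scene org [307 237   8  10  60] [310.7667 241.75  ]
0 [[234.5738 149.2422]] [[223.0407 214.4873]]
0.035 [[230.697  155.4873]] [[238.357  211.0265]]
0.04 [[230.1317 156.3978]] [[240.5315 210.5347]]
0.045 [[229.5636 157.313 ]] [[242.7026 210.0437]]
10.1333
```

View pics/diff.png

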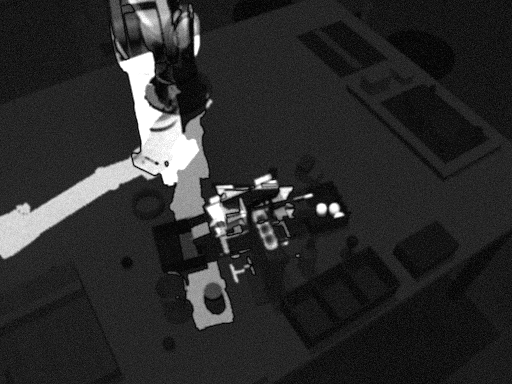

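The plate column (242.8) matches full travel (242.7 at 0.045 m). The difference image shows only the arm, shadows, gate, slide and balls changed. Handing in.

```bash
python3 -c "
from cell import robot
print(robot.sign_off())"
```

```text
the job is handed in; nothing more can be done
None
```

The gate now leans left, the red stop plate is fully across, and all three wooden balls are in the blue left tray. I handed the job in at about 10 s of the 48 s allowed.

The gate started leaning right (left end raised), so I pressed the left tab with the shut fingers until it rocked over. I lifted off and confirmed it stayed. Then I pushed the red plate along the feeder's +y to its end stop, where the force rose to about 9–11 N. I waited for the balls to roll and drew the arm clear.

**Last checks:**
- **Gate:** the left tab is at z of about 0.09 m and the right tab at about 0.12 m, as measured in the side view. The scene camera's tab heights did not agree, probably because the gate's front wall partly hides the tabs from it.
- **Stop plate:** in the scene camera its position matches the full 45 mm of travel. The side camera was about 2 pixels off in row (it read nearer 35–40 mm), but it was already about 1 pixel off the same way before I moved anything.
- **Balls:** the lane is empty and all three show in the blue tray in the scene view. The trained networks found only two of them there and gave one false ball at the right tab.
- **Other objects:** comparing before and after pictures shows no change to the trays, the bystanders or the look-alike balls beyond shadows.

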